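# Load the sample plate into the dryer and clamp it shut

### The job

Lift the sample plate off its block, set it down flat on the dryer's loading sill and let go of it. Then slide it fully home into the dryer, lip end last, swing the lid right down, and only then swing the red clamp right down over the lid. Keep the plate level, and leave the tin, the jar and the flask where they stand.

Things in the scene. Friction and masses are not known exactly. Their poses are not given: they have to be found in the camera images.
- plate: Loose steel plate 140 (x) x 64 (y) x 8 mm, 0.25-0.5 kg, two flat dishes fixed on top (36 mm across, 6 high, at x = 4 and 45 mm), small holes along its edges. Origin: centre of underside; +x enters the dryer first, the lip is at -x, z up. Starts flat on the block, overhanging it 14 mm on both long sides, so it can be gripped from above across its 64 mm.
- plate_lip (a point): Middle of the top edge of the plate's upright brass lip, at x = -66, z = 26 mm in the plate's frame: 8 mm thick along x (outer face flush with the plate's end), 40 mm wide, rising 18 mm above the plate's top face. Can be pinched from above or pushed; 48 mm free before the first dish.
- block: Fixed terracotta cooling block 90 (x) x 36 (y) x 18 mm high, under the plate at the start. Origin: centre of its underside.
- dryer: Fixed low white box, its top open while the lid is up. Origin: table level, on the centre line, in the plane of the open mouth; +x points in (the way the plate slides). Bed at z = 22 mm; end wall at x = 150 stops the plate: home is plate origin x = 80, lip 10 mm inside. Inner width 68, side walls 10 thick, tops at z = 58; rails 10.5 mm above the bed leave 56 mm open between them.
- mouth (a point): Middle of the mouth at bed height (z = 22 mm in the dryer's frame, whose axes it shares). The grey loading sill, level with the bed and 36 mm wide, runs from here to x = -135 mm; both its sides are free but for flared guide wings, 34 mm high, on the last 30 mm (inner gap 68 mm at the mouth, 88 at their outer ends).
- lid (a joint): Angle of the blue lid (rad): 0 shut, 1.8 fully open; starts at 1.5-1.75 and stays where left. Stiff hinge, 0.3 N m (2-4 N at the edge): can be pushed over and down from behind. 166 mm long, 88 wide, 8 thick; a skirt at the free edge hangs 20 mm lower and covers the mouth. Black bar grip (44 wide, 14 long, 13 high) on the outer face 98 mm from the hinge; the outer 60 mm are plain.
- lid_hinge (a point): Middle of the lid's hinge axis (along the dryer's y), in the lid's mid-plane, at x = 158, z = 62 mm in the dryer's frame. At angle a the lid points from here along (-cos a, 0, sin a) in the dryer's frame.
- lid_edge (a point): Middle of the lid's free edge, on its outer face (166 mm from the hinge).
- clamp (a joint): Angle of the clamp lever (rad): 0 fully down across the lid, 1.8 fully open; starts at 1.5-1.75, standing up on its post beside the mouth, and stays where left; 0.12 N m (1-2 N at the tip) moves it. Steel arm 14 mm wide, then a red handle 24 wide and 12 thick, 70 to 126 mm from the hinge. Post: x = 9 to 35, y = -60 to -90, 60 mm high in the dryer's frame.
- clamp_hinge (a point): Clamp's hinge axis (along the dryer's x), at x = 22, y = -75, z = 72 mm in the dryer's frame. At angle b the lever points from here along (0, cos b, sin b) in the dryer's frame: when down it points to the dryer's +y, over the lid. The lever's mid-plane lies 2 mm above the axis when down.
- clamp_tip (a point): Outer end of the red handle, 126 mm from the hinge.
- tin: Bystander: brass-coloured tin, 56 mm across, 45 mm high. Origin: centre of its underside.
- jar: Bystander: white plastic jar, 60 mm across, 75 mm high. Origin: centre of its underside.
- flask: Bystander: amber bottle, 56 mm across, 100 mm high. Origin: centre of its underside.
Not all that is in view belongs to the job. Of the things like the plate, leave any that is brown or green; of the rest the smaller one is meant.

How it is judged:
By the outcome, as a careful person would: the job done as asked, in the order asked, and still so for the second after the job is handed in, with the robot touching nothing.
It also fails if it takes over 72 s, if anything falls off the work surface, if the arm or the gripper's body presses on something with over 40 N, if the wrist force passes 120 N, or if a joint passes its speed limit or range.

### The arm

A 6-joint arm with a two-finger parallel gripper is mounted at the origin on the work surface. World frame = base frame: x ahead of the robot, y to its left, z up, the work surface at z = 0. Lengths are in m, angles in rad, forces in N, time in s.
With the tool pointing down it reaches from about 0.35 to 0.85 m from the base axis. Payload 8.1 kg.
Tool frame: the origin (TCP) lies at the very end of the fingers, on their centre line; the grasp point (between the pads) lies 19 mm behind it; z points along the fingers, y is the line along which they close (so a half turn about z gives the same grasp; the last joint's range is limited). The gripper opens to 93 mm and grips with 3 to 60 N. Pads are 15 mm wide; open, the fingers measure 128 mm over their backs; the gripper's body (75 mm by 188 mm) begins 65 mm behind the grasp point.
Start: joints at [-1.398, 0.13, 1.488, -0, 1.523, -0.085], TCP at [0.153, -0.58, 0.219] pointing down, gripper open.
Joint ranges: [-2.96, 2.96], [-0.89, 2.26], [0.02, 2.5], [-1.34, 4.48], [0, 2.73], [-2.66, 2.66]. Speed limits (rad/s): [2.39, 2.39, 2.79, 3.14, 3.14, 3.14].

### API

Orientations are given as a rotation vector (axis times angle).
In Python, from plant import robot, imaging gives the robot as it stands.
- The arm moves only by the tool jog_arm, never from a script. Its argument "rows" is a list of rows, each a list of 2 entries, a list of its own where there are three numbers: the shift along the tool's x, y, z each as a share of 0.2 m, from -1 to 1, then the turn, a rotation vector about the tool's x, y, z each as a share of pi/2 rad, from -1 to 1. A call has 1 to 5 rows; each row is the pose to reach, as a shift and turn from the pose commanded when the call began, along the tool's axes at that moment; what a row does not reach only later rows make up. A row lasts 1/10 s, in which the tool goes at most 50 mm and 8.59 degrees, less where a joint would pass 70% of its speed; a pose out of reach is approached as far as the arm can. A call with a number of a shift or a turn outside -1 to 1 is refused whole. A call with a gripper value outside its range is refused whole. "hand" is the closure, from -1 (fully open) to 1 (shut), set as the call begins (left out, the last holds). The fingers move at their own pace and stop on an object; "squeeze" is the grip in N (left out, the last holds). Time passes only in rows, so rows that repeat a pose let the fingers close. It gives the time, the measured TCP pose, the force, the opening and the grip force at its end, in the units of the state.
- robot.read_state(): the state, without advancing time (a new reading comes with each control period).
- imaging.read_camera(name): name is "side" or "top"; returns a dict with "frame" (480x640x3 uint8, red, green, blue), "vertical_fov" (degrees; the focal length in pixels is half the picture's height over the tangent of half this angle, whatever the lens; pixels are square), "cx", "cy" (the principal point, pixels), "k1" (the pictures are not rectified: a ray, as slopes to the right and down, at radius r is drawn at 1 + k1 r^2 times it, then the intrinsics apply), "R" (3x3) and "t" (3): a world point X has camera coordinates R X + t. Camera axes: x right, y down, z forward; pixel columns grow to the right and rows downward; lengths in m; the calibration is good to about 2 mm. A picture is of the moment at which its call begins. There is no depth.
- robot.close_job(): hands the job in; it is judged then, once.
The state is a dict: "t": time; "q": joint angles; "dq": joint speeds; "joint_torque": joint torques, N m; "tool_pos": TCP position; "orientation": TCP orientation; "force": force on the tool from outside, world axes, zero at the start; "wrist_torque": the same for the moment, N m; "opening": finger opening in m; "gripper_force": force on a finger pad.
Only numpy, scipy, OpenCV 4.12 (cv2) and the standard library are available. Lean on these libraries where they do the work, as an engineer would, in place of code of your own. Each camera call takes 0.05 s, during which the arm holds its last target. There are 200 camera calls.

## Working session

There is one attempt and no reset: what is moved stays moved. The work goes in short steps, Python scripts to look and compute and a tool call to move; the robot and the scene stay as the last step left them, time stands still between calls to the robot, and variables do not carry over. Pictures are saved under pics/ and viewed, at most 10 in all, crops included, and the job is handed in when it is done.

Besides the shell and the picture viewer there is one more tool, called after "Request:" as a command line: name --argument value ..., lists and objects as JSON in quotes. jog_arm: Moves the arm, as the interface text tells. Its arguments: {"type":"object","properties":{"rows":{"type":"array"},"hand":{"type":"number"},"squeeze":{"type":"number"}},"required":["rows"]}

```bash
ls; mkdir -p pics; cat > h.py <<'E'
import numpy as np, cv2
from plant import robot, imaging
from scipy.spatial.transform import Rotation as Ro
def cam(n):
    c=imaging.read_camera(n); f=240/np.tan(np.radians(c["vertical_fov"])/2)
    c["f"]=f; return c
E
python3 - <<'E'
from h import *
import pickle
for n in("side","top"):
    c=cam(n); cv2.imwrite(f"pics/{n}0.png",c["frame"][:,:,::-1]); pickle.dump(c,open(n+".pkl","wb"))
    print(n,c["f"],c["cx"],c["cy"],c["k1"],np.round(c["R"],3).tolist(),c["t"])
print(robot.read_state())
E
```

```text
pics
side 593.2527520282769 323.21518468501904 241.270362666126 0.02114283622564725 [[-0.894, -0.448, -0.015], [-0.203, 0.435, -0.878], [0.4, -0.781, -0.479]] [0.39077589 0.22015502 1.35556591]
top 445.2437008186799 320.61746610678665 240.26003039625016 -0.01528982407552491 [[-0.026, -0.999, -0.02], [-0.983, 0.029, -0.184], [0.184, 0.015, -0.983]] [-0.08845568  0.51827886  0.97337113]
{'t': 0.1, 'q': array([-1.39836939e+00,  1.31116621e-01,  1.48919368e+00,  5.90363125e-07,
        1.52296781e+00, -8.53835306e-02]), 'dq': array([ 2.62688341e-05, -1.04584139e-03, -3.75850273e-03, -6.39179061e-05,
       -2.04519225e-04,  1.05567013e-04]), 'joint_torque': array([ 3.92522179e-05, -5.61341143e+01, -4.93097448e+01,  7.70348101e-02,
        2.90940050e-02, -6.86730118e-05]), 'tool_pos': array([ 0.15292088, -0.57965165,  0.21766103]), 'orientation': array([-3.11385763e+00, -4.03630633e-01,  1.14201217e-04]), 'force': array([0.78778214, 0.48599513, 0.08580602]), 'wrist_torque': array([-0.00471488, -0.0280382 ,  0.03629442]), 'gripper_force': 0.0, 'opening': 0.09311670319529709}
```

View pics/side0.png

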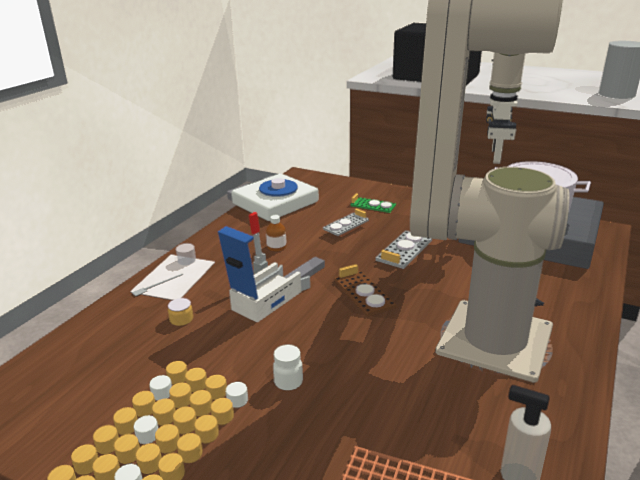

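View pics/top0.png

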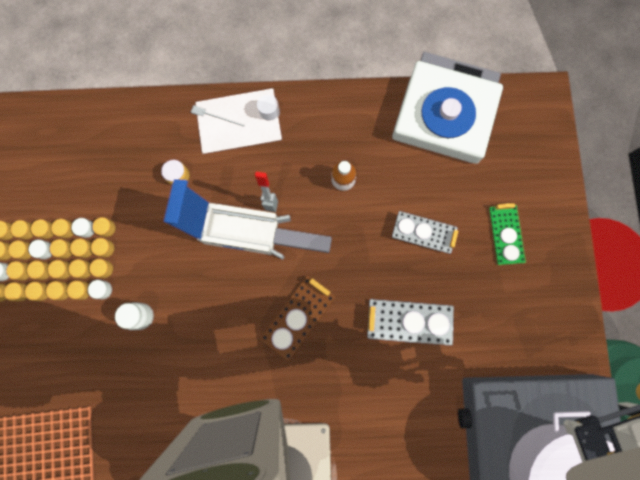

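```bash
python3 - <<'E'
import cv2,numpy as np
t=cv2.imread("pics/top0.png");s=cv2.imread("pics/side0.png")
r=lambda im,x,y,w,h,k:cv2.resize(im[y:y+h,x:x+w],None,fx=k,fy=k,interpolation=cv2.INTER_CUBIC)
a=r(t,160,165,200,100,4)
b=np.hstack([r(t,385,206,80,50,4),r(s,310,200,120,50,4)])
cv2.imwrite("pics/c1.png",np.vstack([a,b])); cv2.imwrite("pics/c2.png",r(s,205,200,130,120,5))
E
```

```text
(no output)
```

View pics/c1.png

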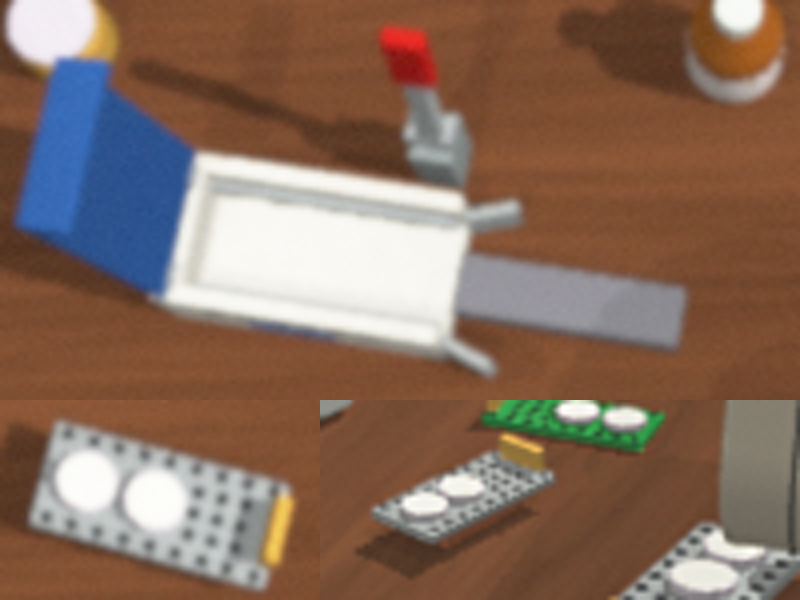

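View pics/c2.png

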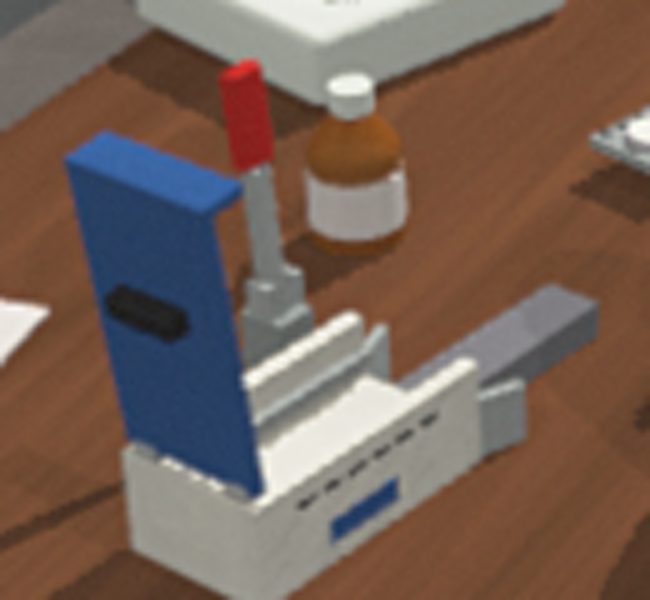

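```bash
cat > fit.py <<'E'
from h import *
import pickle
from scipy.optimize import least_squares
C={n:pickle.load(open(n+".pkl","rb")) for n in("side","top")}
def proj(n,X):
    c=C[n]; p=np.array(X)@c["R"].T+c["t"]; s=p[...,:2]/p[...,2:]; r2=(s**2).sum(-1,keepdims=True)
    return s*(1+c["k1"]*r2)*c["f"]+[c["cx"],c["cy"]]
def U(x0,y0,k,L): return (np.array(L,float)+.5)/k-.5+[x0,y0]
def W(p,X):
    c,s=np.cos(p[3]),np.sin(p[3]); return np.array(X)/1000@np.array([[c,s,0],[-s,c,0],[0,0,1]])+p[:3]
def ground(n,uv,z):
    return least_squares(lambda a:proj(n,[a[0],a[1],z])-uv,[.6,0]).x
E
cat > m.py <<'E'
from fit import *
PT=U(385,206-100,4,[(57,420),(30,524),(265,590),(292,487),(293,497),(277,566),(85,482),(155,500)])
PX=[(70,-32,8),(70,32,8),(-70,32,8),(-70,-32,8),(-70,-20,26),(-70,20,26),(45,0,14),(4,0,14)]
PS=U(310-80,200-100,4,[(374,512),(432,538),(553,476),(502,434),(545,450),(424,505),(462,486)])
PXs=[(70,-32,8),(70,32,8),(-70,32,8),(-70,-20,26),(-70,20,26),(45,0,14),(4,0,14)]
f=lambda p:np.r_[(proj("top",W(p,PX))-PT).ravel(),(proj("side",W(p,PXs))-PS).ravel()]
r=least_squares(f,[.55,-.2,.018,1.4],loss="soft_l1");print("plate",np.round(r.x,4),np.round(f(r.x),1))
DT=U(160,165,4,[(686,288),(679,347),(468,192),(447,352),(58,58),(15,225),(110,62),(75,235),(408,30)])
DS=U(205,200,5,[(555,286),(598,303),(475,362),(360,318),(68,158),(205,212),(105,132),(240,188),(243,65)])
def lid(a,L,y,h): return [158-L*np.cos(a)+h*np.sin(a),y,62+L*np.sin(a)+h*np.cos(a)]
def cl(b,L,h): return [22,-75+L*np.cos(b)-h*np.sin(b),72+L*np.sin(b)+h*np.cos(b)]
def DX(a,b,w):
    B={"top":[(0,-44,58),(0,44,58)],"side":[(0,44,58),(0,-44,58)]}[w]
    return [(-135,-18,22),(-135,18,22)]+B+[lid(a,166,-44,4),lid(a,166,44,4),lid(a,166,-44,-24),lid(a,166,44,-24),cl(b,126,2)]
g=lambda p:np.r_[(proj("top",W(p,DX(p[4],p[5],"top")))-DT).ravel(),(proj("side",W(p,DX(p[4],p[5],"side")))-DS).ravel()]
r2=least_squares(g,[.55,.1,0,1.4,1.6,1.6],loss="soft_l1");print("dryer",np.round(r2.x,4));print(np.round(g(r2.x).reshape(-1,2),1).tolist())
for nm,uv,z in(("flask",(737,14),.1),("flaskbase",(735,78),.01),("tin",(50,25),.045)): print(nm,ground("top",U(160,165,4,[uv])[0],z))
print("jar",ground("top",(128,315),.075))
pickle.dump((r.x,r2.x),open("fit.pkl","wb"))
E
python3 m.py
```

```text
plate [ 0.5334 -0.3473  0.0128  1.262 ] [ 0.2  0.6  0.2  0.  -0.3 -0.2 -0.8 -0.3 -0.   0.4  0.  -0.4  0.5  0.
  0.1  0.3 -0.8 -0.4  0.1 -0.3  0.4 -0.2  0.8  0.3 -0.4 -0.  -0.   0.1
 -0.4  0.3]
dryer [ 0.5366  0.0062 -0.0044  1.3793  1.7017  1.6892]
[[1.0, 0.2], [0.3, 0.3], [-0.4, 1.1], [-2.2, -1.8], [0.2, -0.7], [0.8, 0.8], [0.3, -0.1], [-0.9, 0.1], [0.2, 0.6], [-1.0, -0.8], [0.7, -0.3], [1.0, 0.4], [-1.8, -1.1], [-0.9, 0.7], [-0.5, 0.8], [0.3, -0.0], [1.1, -0.7], [-1.2, 0.3]]
flask [ 0.66829564 -0.15984229]
flaskbase [ 0.65976816 -0.16111368]
tin [0.69497407 0.24735574]
jar [0.3566945 0.3221061]
```

```bash
cat >> m.py <<'E'
print("--- z fixed")
DT[3]=np.nan
f2=lambda q:f([q[0],q[1],.018,q[2]])
r=least_squares(f2,r.x[[0,1,3]],loss="soft_l1");print(r.x,np.abs(f2(r.x)).mean())
g2=lambda q:np.nan_to_num(g([q[0],q[1],0,*q[2:]]))
s=least_squares(g2,r2.x[[0,1,3,4,5]],loss="soft_l1");print(s.x,np.round(g2(s.x).reshape(-1,2),1).tolist())
pickle.dump((r.x,s.x),open("fit.pkl","wb"))
E
cat > go.py <<'E'
# go.py frame(w|p|d) x y z(mm) yaw(deg of tool y in that frame): shares to get there
from h import *; import sys,json
F=json.load(open("frames.json"))
f,*v=sys.argv[1:]; x,y,z,psi=map(float,v); ox,oy,th=F[f]
c,s=np.cos(th),np.sin(th); P=np.array([ox+(c*x-s*y)/1e3,oy+(s*x+c*y)/1e3,z/1e3]); psi=np.radians(psi)+th
st=robot.read_state(); R0=Ro.from_rotvec(st["orientation"]); ty=np.array([np.cos(psi),np.sin(psi),0])
best=None
for sg in(1,-1):
    tz=np.array([0,0,-1.]); R1=Ro.from_matrix(np.c_[np.cross(sg*ty,tz),sg*ty,tz]); d=(R0.inv()*R1).as_rotvec()
    if best is None or np.linalg.norm(d)<np.linalg.norm(best): best=d
print("shift",np.round(R0.inv().apply(P-st["tool_pos"])/.2,3),"turn",np.round(best/(np.pi/2),3),"world",P.round(4),
 "t",round(st["t"],2),"q6",round(st["q"][5],2),"pos",st["tool_pos"].round(4),"F",st["force"].round(1),"open",round(st["opening"],4))
E
python3 m.py|tail -3
python3 - <<'E'
import pickle,json
p,d=pickle.load(open("fit.pkl","rb")); json.dump({"w":[0,0,0],"p":list(p),"d":list(d[:3])},open("frames.json","w"))
E
python3 go.py p 0 0 120 90
```

```text
--- z fixed
[ 0.53225473 -0.3455063   1.26172975] 0.5317505947973795
[0.53563718 0.00725617 1.37803264 1.69382266 1.68605892] [[0.6, 0.3], [-0.1, 0.5], [-1.0, 1.0], [0.0, 0.0], [-0.4, -1.0], [-0.0, 0.7], [-0.2, -0.4], [-1.6, 0.1], [-0.6, 0.5], [-0.8, -1.9], [0.8, -1.5], [1.1, -0.8], [-1.7, -2.3], [-0.7, -1.1], [-0.3, -1.0], [0.6, -1.7], [1.4, -2.4], [-1.1, -1.0]]
shift [ 2.132 -0.648  0.49 ] turn [-0.001 -0.001 -0.639] world [ 0.5323 -0.3455  0.12  ] t 0.1 q6 -0.09 pos [ 0.1529 -0.5797  0.2177] F [0.8 0.5 0.1] open 0.0931
```

Request:
jog_arm --rows '[[[0.25,-0.07,0],[0,0,-0.09]],[[0.5,-0.15,0],[0,0,-0.18]],[[0.75,-0.22,0],[0,0,-0.27]],[[1,-0.3,0],[0,0,-0.36]],[[1,-0.3,0],[0,0,-0.45]]]' --hand -1 --squeeze 15

```text
t: 0.6
tool_pos: [0.3351, -0.4678, 0.2182]
orientation: [-2.775, -1.471, -0.003]
force: [0.2, 0.3, -0.1]
opening: 0.0929
gripper_force: 0.0
```

```bash
python3 go.py p 0 0 120 90
```

```text
shift [1.058 0.473 0.493] turn [ 0.    -0.001 -0.183] world [ 0.5323 -0.3455  0.12  ] t 0.6 q6 -0.44 pos [ 0.3351 -0.4678  0.2182] F [ 0.2  0.3 -0.1] open 0.0929
```

Request:
jog_arm --rows '[[[0.22,0.1,0.05],[0,0,-0.09]],[[0.45,0.2,0.1],[0,0,-0.183]],[[0.65,0.3,0.2],[0,0,-0.183]],[[0.85,0.4,0.3],[0,0,-0.183]],[[1,0.47,0.4],[0,0,-0.183]]]'

```text
t: 1.1
tool_pos: [0.5243, -0.3584, 0.1375]
orientation: [-2.544, -1.842, -0.001]
force: [0.8, -1.0, -0.3]
opening: 0.0932
gripper_force: 0.0
```

```bash
python3 go.py p 0 0 60 90
cat > snap.py <<'E'
from fit import *; import sys
# snap.py out cam x y w h k [cam x y w h k]
a=sys.argv[2:]; ims=[]
for i in range(0,len(a),6):
    n=a[i]; x,y,w,h,k=map(int,a[i+1:i+6]); ims.append(cv2.resize(cam(n)["frame"][y:y+h,x:x+w,::-1],None,fx=k,fy=k,interpolation=cv2.INTER_CUBIC))
cv2.imwrite(f"pics/{sys.argv[1]}.png",np.hstack(ims))
st=robot.read_state()
for n in("top","side"): print(n,"tcp",proj(n,st["tool_pos"]).round(1))
E
python3 snap.py g1 top 370 185 100 100 4 side 300 150 100 100 4
```

```text
shift [0.073 0.018 0.387] turn [-0.    -0.    -0.005] world [ 0.5323 -0.3455  0.06  ] t 1.1 q6 -0.36 pos [ 0.5243 -0.3584  0.1375] F [ 0.8 -1.  -0.3] open 0.0932
top tcp [440.2 225.4]
side tcp [349.9 188.6]
```

View pics/g1.png

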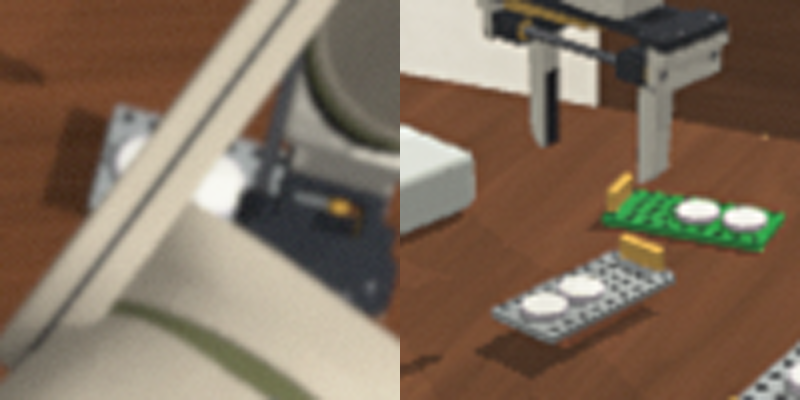

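```bash
sed 's/^PXs=/PS[:,1]-=1.6\nPXs=/; s/^def lid/DS[:,1]-=1.6\ndef lid/; s/fit.pkl/fit2.pkl/' m.py > m2.py; python3 m2.py | cut -c1-250
```

```text
plate [ 0.5323 -0.3458  0.0191  1.2617] [-0.   0.4 -0.1 -0.  -0.1 -0.2 -0.6 -0.4  0.1  0.3  0.2 -0.4  0.4 -0.1
  0.   0.2 -0.7 -0.4  0.1 -0.2  0.6 -0.1  0.9  0.3 -0.2  0.   0.1  0.1
 -0.3  0.4]
dryer [ 5.3610e-01  5.7000e-03 -5.0000e-04  1.3796e+00  1.6987e+00  1.6846e+00]
[[1.3, 0.1], [0.6, 0.3], [-0.3, 0.9], [-2.2, -1.8], [0.0, -1.0], [0.5, 0.6], [0.2, -0.5], [-1.1, -0.0], [0.1, 0.4], [-0.7, -0.4], [0.9, -0.0], [1.3, 0.6], [-1.6, -0.9], [-0.6, 0.6], [-0.1, 0.6], [0.6, -0.1], [1.4, -0.8], [-0.9, 0.5]]
flask [ 0.66829564 -0.15984229]
flaskbase [ 0.65976816 -0.16111368]
tin [0.69497407 0.24735574]
jar [0.3566945 0.3221061]
--- z fixed
[ 0.53260585 -0.34620773  1.26163544] 0.29282949155320354
[0.53615308 0.00633817 1.37877847 1.69435287 1.68340041] [[1.0, 0.1], [0.3, 0.2], [-0.6, 0.8], [0.0, 0.0], [-0.0, -1.2], [0.4, 0.5], [0.2, -0.6], [-1.2, -0.1], [-0.2, 0.4], [-0.8, -0.5], [0.8, -0.1], [1.1, 0.6], [-1.7, -0.9], [-0.6, 0.3], [-0.2, 0.4]
```

```bash
python3 - <<'E'
import pickle,json
p,d=pickle.load(open("fit2.pkl","rb")); json.dump({"w":[0,0,0],"p":list(p),"d":list(d[:3])},open("frames.json","w"))
E
python3 go.py p 0 0 9 90
```

```text
shift [0.057 0.032 0.625] turn [-0.004 -0.002 -0.003] world [ 0.5326 -0.3462  0.009 ] t 1.2 q6 -0.36 pos [ 0.5236 -0.3557  0.1339] F [-0.7  0.8 -0.9] open 0.0933
```

Request:
jog_arm --rows '[[[0.057,0.032,0.15],[0,0,0]],[[0.057,0.032,0.35],[0,0,0]],[[0.057,0.032,0.5],[0,0,0]],[[0.057,0.032,0.6],[0,0,0]],[[0.057,0.032,0.62],[0,0,0]]]'

```text
t: 1.7
tool_pos: [0.5293, -0.3503, 0.0111]
orientation: [-2.541, -1.837, 0.003]
force: [-0.9, 0.2, -0.2]
opening: 0.0932
gripper_force: 0.0
```

```bash
python3 snap.py g2 side 300 150 100 100 5;python3 go.py p 0 0 9 90
```

```text
top tcp [425.5 233.9]
side tcp [347.1 224.9]
shift [0.026 0.005 0.017] turn [-0.003 -0.001 -0.006] world [ 0.5326 -0.3462  0.009 ] t 1.75 q6 -0.35 pos [ 0.53   -0.3508  0.0124] F [-0.3 -0.3  0.1] open 0.0933
```

View pics/g2.png

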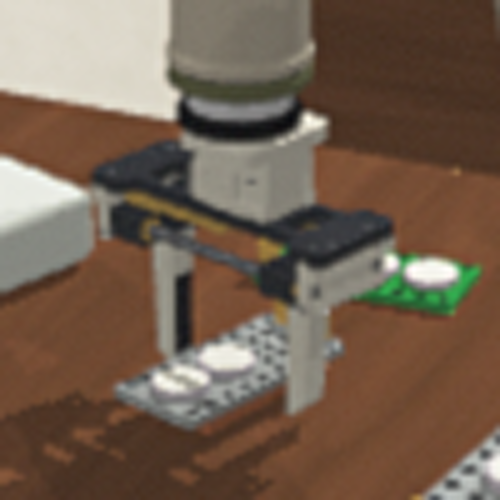

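Request:
jog_arm --rows '[[[0.02,0,0.01],[0,0,0]],[[0.02,0,0.01],[0,0,0]],[[0.02,0,0.01],[0,0,0]],[[0.02,0,0.01],[0,0,0]],[[0.02,0,0.01],[0,0,0]]]' --hand 1 --squeeze 45

```text
t: 2.25
tool_pos: [0.5333, -0.348, 0.0138]
orientation: [2.545, 1.841, -0.0]
force: [-4.0, 1.2, 6.5]
opening: 0.0634
gripper_force: 45.0
```

Request:
jog_arm --rows '[[[0,0,-0.01],[0,0,0]],[[0,0,-0.05],[0,0,0]],[[0,0,-0.12],[0,0,0]],[[0,0,-0.22],[0,0,0]],[[0,0,-0.3],[0,0,0]]]'

```text
t: 2.75
tool_pos: [0.5336, -0.348, 0.0746]
orientation: [2.545, 1.84, 0.001]
force: [0.2, 0.2, -3.6]
opening: 0.0633
gripper_force: 45.0
```

```bash
python3 go.py d -95 0 70 90;python3 go.py p 0 0 9 90
```

```text
shift [ 1.215 -0.483  0.022] turn [ 0.001  0.    -0.081] world [ 0.518  -0.0869  0.07  ] t 2.75 q6 -0.34 pos [ 0.5336 -0.348   0.0746] F [ 0.2  0.2 -3.6] open 0.0633
shift [ 0.007 -0.008  0.328] turn [ 0.001  0.    -0.006] world [ 0.5326 -0.3462  0.009 ] t 2.75 q6 -0.34 pos [ 0.5336 -0.348   0.0746] F [ 0.2  0.2 -3.6] open 0.0633
```

Request:
jog_arm --rows '[[[0.15,-0.06,0],[0,0,-0.02]],[[0.35,-0.14,0],[0,0,-0.04]],[[0.58,-0.23,0],[0,0,-0.06]],[[0.8,-0.32,0],[0,0,-0.08]],[[0.95,-0.38,0],[0,0,-0.08]]]'

```text
t: 3.25
tool_pos: [0.5203, -0.1407, 0.0736]
orientation: [2.423, 2.0, 0.001]
force: [0.6, -0.1, -4.8]
opening: 0.063
gripper_force: 45.0
```

```bash
python3 go.py d -97 0 35 90
```

```text
shift [ 0.252 -0.062  0.193] turn [ 0.    -0.     0.001] world [ 0.5176 -0.0889  0.035 ] t 3.25 q6 -0.17 pos [ 0.5203 -0.1407  0.0736] F [ 0.6 -0.1 -4.8] open 0.063
```

Request:
jog_arm --rows '[[[0.1,-0.03,0.05],[0,0,0]],[[0.2,-0.055,0.1],[0,0,0]],[[0.23,-0.055,0.16],[0,0,0]],[[0.23,-0.055,0.18],[0,0,0]],[[0.23,-0.055,0.18],[0,0,0]]]'

```text
t: 3.75
tool_pos: [0.5183, -0.0968, 0.0362]
orientation: [-2.425, -1.997, 0.001]
force: [0.8, 0.3, -3.8]
opening: 0.0634
gripper_force: 45.0
```

```bash
python3 snap.py p1 side 230 210 110 110 5;python3 go.py d -97 0 20 90
```

```text
top tcp [318.2 239.9]
side tcp [312.2 256.1]
shift [ 0.039 -0.013  0.084] turn [-0.     0.    -0.001] world [ 0.5176 -0.0889  0.02  ] t 3.8 q6 -0.09 pos [ 0.5187 -0.0971  0.0368] F [-0.1  0.3 -4.6] open 0.0635
```

View pics/p1.png

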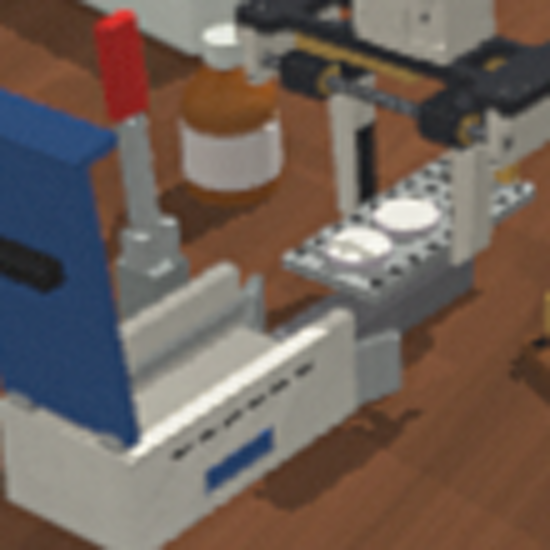

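Request:
jog_arm --rows '[[[0.02,-0.01,0.03],[0,0,0]],[[0.039,-0.013,0.06],[0,0,0]],[[0.039,-0.013,0.075],[0,0,0]],[[0.039,-0.013,0.08],[0,0,0]],[[0.039,-0.013,0.08],[0,0,0]]]'

```text
t: 4.3
tool_pos: [0.5173, -0.0881, 0.0204]
orientation: [-2.425, -1.997, 0.001]
force: [0.0, 0.2, -4.1]
opening: 0.063
gripper_force: 45.0
```

Request:
jog_arm --rows '[[[0,0,0.004],[0,0,0]],[[0,0,0.008],[0,0,0]],[[0,0,0.01],[0,0,0]]]'

```text
t: 4.6
tool_pos: [0.5176, -0.0881, 0.0187]
orientation: [2.425, 1.997, 0.0]
force: [0.2, -0.8, -5.4]
opening: 0.0634
gripper_force: 45.0
```

Nearly there; ease down until the force changes.

Request:
jog_arm --rows '[[[0,0,0.003],[0,0,0]],[[0,0,0.006],[0,0,0]],[[0,0,0.006],[0,0,0]]]'

```text
t: 4.9
tool_pos: [0.5176, -0.0881, 0.0177]
orientation: [2.425, 1.997, 0.0]
force: [-2.1, 0.4, 0.0]
opening: 0.0633
gripper_force: 45.0
```

Request:
jog_arm --rows '[[[0,0,0.003],[0,0,0]],[[0,0,0.006],[0,0,0]],[[0,0,0.006],[0,0,0]]]'

```text
t: 5.2
tool_pos: [0.5176, -0.0881, 0.0177]
orientation: [-2.425, -1.997, 0.0]
force: [-8.1, 2.2, 13.0]
opening: 0.0633
gripper_force: 45.0
```

Request:
jog_arm --rows '[[[0,0,-0.005],[0,0,0]],[[0,0,-0.005],[0,0,0]],[[0,0,-0.005],[0,0,0]],[[0,0,-0.005],[0,0,0]],[[0,0,-0.005],[0,0,0]]]' --hand -1

```text
t: 5.7
tool_pos: [0.5175, -0.0881, 0.0172]
orientation: [2.425, 1.997, -0.0]
force: [0.3, -0.1, 0.7]
opening: 0.0924
gripper_force: 0.0
```

Request:
jog_arm --rows '[[[0,0,-0.05],[0,0,0]],[[0,0,-0.15],[0,0,0]],[[0,0,-0.3],[0,0,0]],[[0,0,-0.4],[0,0,0]],[[0,0,-0.45],[0,0,0.09]]]'

```text
t: 6.2
tool_pos: [0.5191, -0.0885, 0.1106]
orientation: [2.558, 1.818, 0.004]
force: [0.2, -0.1, -0.1]
opening: 0.093
gripper_force: 0.0
```

```bash
python3 go.py d -163 0 105 1; python3 snap.py s1 side 230 210 110 110 5
```

```text
shift [-0.331  0.041  0.028] turn [ 0.002 -0.002  0.898] world [ 0.505  -0.1537  0.105 ] t 6.2 q6 0.07 pos [ 0.5191 -0.0885  0.1106] F [ 0.2 -0.1 -0.1] open 0.093
top tcp [313.4 233.1]
side tcp [309.7 233.2]
```

View pics/s1.png

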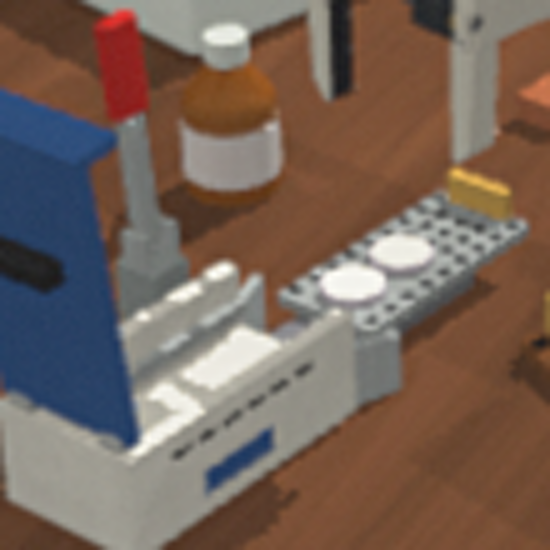

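Request:
jog_arm --rows '[[[-0.06,0,0],[0,0,0.09]],[[-0.12,0.01,0],[0,0,0.18]],[[-0.2,0.02,0],[0,0,0.27]],[[-0.27,0.04,0],[0,0,0.36]],[[-0.32,0.04,0],[0,0,0.45]]]' --hand 0.35

```text
t: 6.75
tool_pos: [0.5039, -0.152, 0.1073]
orientation: [3.034, 0.816, -0.0]
force: [0.2, 0.2, -0.2]
opening: 0.0577
gripper_force: 0.0
```

Request:
jog_arm --rows '[[[0,0,0],[0,0,0.09]],[[0,0,0],[0,0,0.18]],[[0,0,0],[0,0,0.27]],[[0,0,0],[0,0,0.36]],[[0,0,0],[0,0,0.45]]]'

```text
t: 7.25
tool_pos: [0.5039, -0.1511, 0.1072]
orientation: [-3.129, 0.283, 0.0]
force: [-1.2, 0.4, -0.2]
opening: 0.0302
gripper_force: 0.0
```

```bash
python3 go.py d -160.8 0 34 0
```

```text
shift [0.008 0.001 0.366] turn [-0.     0.     0.007] world [ 0.5055 -0.1515  0.034 ] t 7.25 q6 1.36 pos [ 0.5039 -0.1511  0.1072] F [-1.2  0.4 -0.2] open 0.0302
```

Request:
jog_arm --rows '[[[0.008,0,0.08],[0,0,0.007]],[[0.008,0,0.18],[0,0,0.007]],[[0.008,0,0.28],[0,0,0.007]],[[0.008,0,0.35],[0,0,0.007]],[[0.008,0,0.36],[0,0,0.007]]]'

```text
t: 7.75
tool_pos: [0.5039, -0.1507, 0.0331]
orientation: [-3.127, 0.293, 0.006]
force: [0.3, 0.3, -0.1]
opening: 0.0305
gripper_force: 0.0
```

Request:
jog_arm --rows '[[[0,0,0],[0,0,0]],[[0,0,0],[0,0,0]],[[0,0,0],[0,0,0]],[[0,0,0],[0,0,0]]]' --hand 1 --squeeze 12

```text
t: 8.15
tool_pos: [0.5065, -0.1517, 0.0364]
orientation: [3.127, -0.295, 0.003]
force: [0.1, 0.5, 4.2]
opening: 0.0078
gripper_force: 12.0
```

```bash
python3 go.py d 14 0 34 0
```

```text
shift [-0.002 -0.874  0.012] turn [ 0.    -0.001  0.002] world [0.5388 0.0201 0.034 ] t 8.15 q6 1.37 pos [ 0.5065 -0.1517  0.0364] F [0.1 0.5 4.2] open 0.0078
```

Request:
jog_arm --rows '[[[0,-0.04,0],[0,0,0]],[[0,-0.09,0],[0,0,0]],[[0,-0.14,0],[0,0,0]],[[0,-0.19,0],[0,0,0]],[[0,-0.22,0],[0,0,0]]]'

```text
t: 8.65
tool_pos: [0.5148, -0.1087, 0.0364]
orientation: [3.126, -0.295, 0.003]
force: [-1.1, -6.8, 4.8]
opening: 0.008
gripper_force: 12.0
```

```bash
python3 go.py d 14 0 34 0;python3 snap.py s2 top 215 195 120 70 4
```

```text
shift [-0.002 -0.655  0.011] turn [ 0.001 -0.001  0.003] world [0.5388 0.0201 0.034 ] t 8.65 q6 1.46 pos [ 0.5148 -0.1087  0.0364] F [-1.1 -6.8  4.8] open 0.008
top tcp [323.  241.3]
side tcp [315.3 254.7]
```

View pics/s2.png

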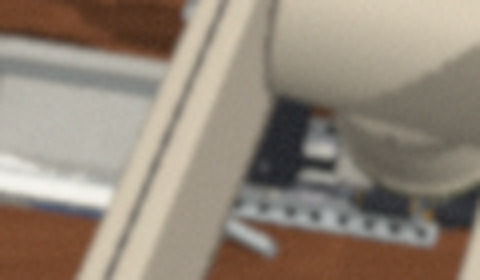

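Request:
jog_arm --rows '[[[0,-0.03,-0.005],[0,0,0]],[[0,-0.06,-0.005],[0,0,0]],[[0,-0.09,-0.005],[0,0,0]],[[0,-0.12,-0.005],[0,0,0]],[[0,-0.15,-0.005],[0,0,0]]]'

```text
t: 9.2
tool_pos: [0.5197, -0.0785, 0.0364]
orientation: [3.127, -0.295, 0.0]
force: [-1.3, -4.7, 2.9]
opening: 0.008
gripper_force: 12.0
```

```bash
python3 go.py d 14 0 36 0
```

```text
shift [ 0.002 -0.502  0.002] turn [ 0.    -0.     0.002] world [0.5388 0.0201 0.036 ] t 9.2 q6 1.51 pos [ 0.5197 -0.0785  0.0364] F [-1.3 -4.7  2.9] open 0.008
```

Request:
jog_arm --rows '[[[0,-0.04,0],[0,0,0]],[[0,-0.08,0],[0,0,0]],[[0,-0.12,0],[0,0,0]],[[0,-0.16,0],[0,0,0]],[[0,-0.2,0],[0,0,0]]]'

```text
t: 9.7
tool_pos: [0.5271, -0.0391, 0.0364]
orientation: [3.127, -0.295, 0.0]
force: [-1.1, -5.9, 3.6]
opening: 0.008
gripper_force: 12.0
```

Request:
jog_arm --rows '[[[0,-0.04,0],[0,0,0]],[[0,-0.08,0],[0,0,0]],[[0,-0.12,0],[0,0,0]],[[0,-0.16,0],[0,0,0]],[[0,-0.2,0],[0,0,0]]]'

```text
t: 10.2
tool_pos: [0.5346, 0.0002, 0.0364]
orientation: [3.127, -0.295, 0.0]
force: [-0.6, -4.8, 3.5]
opening: 0.0083
gripper_force: 12.0
```

```bash
python3 go.py d 14 0 36 0
```

```text
shift [ 0.002 -0.102  0.002] turn [ 0.    -0.     0.002] world [0.5388 0.0201 0.036 ] t 10.2 q6 1.66 pos [5.346e-01 2.000e-04 3.640e-02] F [-0.6 -4.8  3.5] open 0.0083
```

Request:
jog_arm --rows '[[[0,-0.02,0],[0,0,0]],[[0,-0.04,0],[0,0,0]],[[0,-0.06,0],[0,0,0]],[[0,-0.075,0],[0,0,0]],[[0,-0.09,0],[0,0,0]]]'

```text
t: 10.7
tool_pos: [0.5379, 0.0175, 0.0364]
orientation: [3.127, -0.295, -0.0]
force: [-1.3, -6.5, 3.3]
opening: 0.0074
gripper_force: 12.0
```

Request:
jog_arm --rows '[[[0,-0.007,0],[0,0,0]],[[0,-0.014,0],[0,0,0]],[[0,-0.02,0],[0,0,0]],[[0,-0.02,0],[0,0,0]]]'

```text
t: 11.1
tool_pos: [0.5386, 0.0215, 0.0364]
orientation: [3.127, -0.295, 0.0]
force: [-0.8, -4.9, 3.7]
opening: 0.0078
gripper_force: 12.0
```

```bash
python3 go.py d 14 0 36 0
```

```text
shift [0.002 0.007 0.002] turn [ 0.    -0.     0.002] world [0.5388 0.0201 0.036 ] t 11.1 q6 1.7 pos [0.5386 0.0215 0.0364] F [-0.8 -4.9  3.7] open 0.0078
```

Not yet at the wall; push on in small steps, watching the force.

Request:
jog_arm --rows '[[[0,-0.005,0],[0,0,0]],[[0,-0.01,0],[0,0,0]],[[0,-0.015,0],[0,0,0]],[[0,-0.015,0],[0,0,0]]]'

```text
t: 11.5
tool_pos: [0.5389, 0.0227, 0.0364]
orientation: [3.125, -0.295, -0.001]
force: [-2.9, -12.1, 6.1]
opening: 0.0078
gripper_force: 12.0
```

Request:
jog_arm --rows '[[[0,-0.005,0],[0,0,0]],[[0,-0.01,0],[0,0,0]],[[0,-0.01,0],[0,0,0]]]'

```text
t: 11.8
tool_pos: [0.5389, 0.0228, 0.0363]
orientation: [3.122, -0.295, -0.002]
force: [-5.3, -22.2, 7.0]
opening: 0.0079
gripper_force: 12.0
```

Request:
jog_arm --rows '[[[0,0.01,0],[0,0,0]],[[0,0.018,0],[0,0,0]],[[0,0.018,0],[0,0,0]],[[0,0.018,0],[0,0,0]]]' --hand 0.4

```text
t: 12.2
tool_pos: [0.5386, 0.0235, 0.0359]
orientation: [-3.127, 0.295, 0.001]
force: [-0.3, -0.1, -0.2]
opening: 0.0273
gripper_force: 0.0
```

Request:
jog_arm --rows '[[[0,0,-0.1],[0,0,0]],[[0,0,-0.25],[0,0,0]],[[0,0,-0.5],[0,0,0]],[[0,0,-0.75],[0,0,0]],[[0,0,-1],[0,0,0]]]'

```text
t: 12.7
tool_pos: [0.5383, 0.0234, 0.2379]
orientation: [-3.127, 0.294, 0.001]
force: [0.7, -0.4, -0.2]
opening: 0.028
gripper_force: 0.0
```

```bash
python3 - <<'E'
import json,numpy as np
F=json.load(open("frames.json"));d=F["d"];d[0]+=.0025*np.cos(d[2]);d[1]+=.0025*np.sin(d[2]);json.dump(F,open("frames.json","w"))
E
python3 go.py d 230 0 260 0;python3 snap.py s3 side 210 220 120 100 6
```

```text
shift [ 0.01  -1.077 -0.11 ] turn [-0.     0.     0.003] world [0.5805 0.2346 0.26  ] t 12.7 q6 1.71 pos [0.5383 0.0234 0.2379] F [ 0.7 -0.4 -0.2] open 0.028
top tcp [250.5 208.3]
side tcp [278.4 200.9]
```

View pics/s3.png

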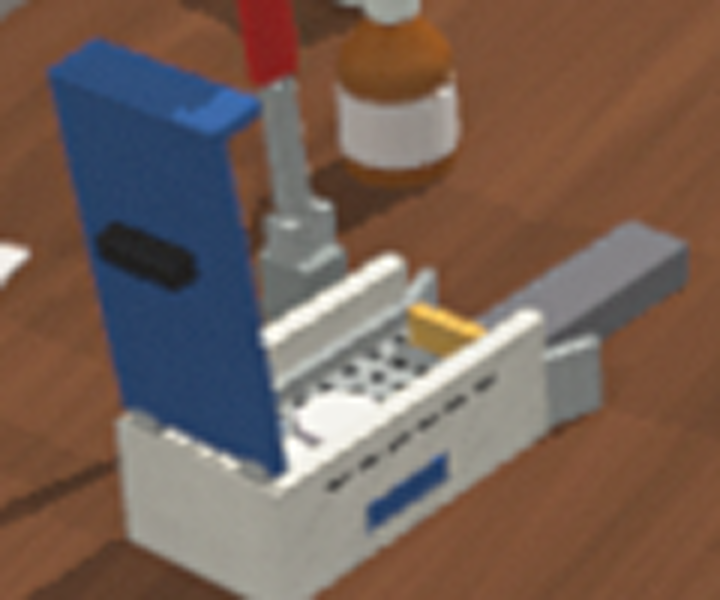

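Request:
jog_arm --rows '[[[0,0,-0.1],[0,0,0]],[[0,-0.15,-0.15],[0,0,0]],[[0,-0.4,-0.15],[0,0,0]],[[0,-0.65,-0.15],[0,0,0]],[[0,-0.9,-0.15],[0,0,0]]]' --hand 1

```text
t: 13.25
tool_pos: [0.5726, 0.2018, 0.2661]
orientation: [-3.127, 0.296, -0.001]
force: [1.0, -0.0, 0.7]
opening: 0.0002
gripper_force: 0.0
```

Request:
jog_arm --rows '[[[0,-0.15,0],[0,0,0]],[[0,-0.2,0.02],[0,0,0]],[[0,-0.2,0.15],[0,0,0]],[[0,-0.2,0.3],[0,0,0]],[[0,-0.2,0.35],[0,0,0]]]'

```text
t: 13.75
tool_pos: [0.578, 0.238, 0.1919]
orientation: [3.125, -0.295, -0.009]
force: [-0.3, -1.3, -1.1]
opening: 0.0005
gripper_force: 0.0
```

```bash
python3 go.py d 195 0 200 0
python3 - <<'E'
import numpy as np
for a in [1.57,1.4,1.2,1.0,.8,.6,.4,.2,.1,0]: print(a,round(158-150*np.cos(a)+4*np.sin(a)+17.5),round(62+150*np.sin(a)+4*np.cos(a)))
E
```

```text
shift [ 0.015  0.189 -0.04 ] turn [0.002 0.003 0.002] world [0.5738 0.2002 0.2   ] t 13.75 q6 2.07 pos [0.578  0.238  0.1919] F [-0.3 -1.3 -1.1] open 0.0005
1.57 179 212
1.4 154 210
1.2 125 203
1.0 98 190
0.8 74 172
0.6 54 150
0.4 39 124
0.2 29 96
0.1 27 81
0 26 66
```

Request:
jog_arm --rows '[[[0.015,0.1,-0.04],[0,0,0]],[[0.015,0.19,-0.065],[0,0,0]],[[0.015,0.27,-0.09],[0,0,0]],[[0.015,0.33,-0.085],[0,0,0]],[[0.015,0.395,-0.08],[0,0,0]]]'

```text
t: 14.25
tool_pos: [0.5687, 0.1599, 0.2136]
orientation: [-3.126, 0.296, -0.004]
force: [0.8, 1.6, 2.8]
opening: 0.0005
gripper_force: 1.0
```

```bash
python3 go.py d 98 0 190 0
```

```text
shift [-0.015  0.282  0.118] turn [-0.001 -0.002  0.002] world [0.5553 0.105  0.19  ] t 14.25 q6 1.95 pos [0.5687 0.1599 0.2136] F [0.8 1.6 2.8] open 0.0005
```

Request:
jog_arm --rows '[[[-0.005,0.075,0.02],[0,0,0]],[[-0.01,0.145,0.05],[0,0,0]],[[-0.015,0.215,0.083],[0,0,0]],[[-0.015,0.28,0.12],[0,0,0]],[[-0.015,0.345,0.165],[0,0,0]]]'

```text
t: 14.75
tool_pos: [0.5518, 0.0924, 0.1783]
orientation: [3.127, -0.295, -0.001]
force: [-0.2, 0.4, 2.1]
opening: 0.0005
gripper_force: 0.8
```

```bash
python3 go.py d 39 0 124 0
```

```text
shift [0.004 0.23  0.272] turn [0.    0.    0.002] world [0.5441 0.0471 0.124 ] t 14.75 q6 1.83 pos [0.5518 0.0924 0.1783] F [-0.2  0.4  2.1] open 0.0005
```

Request:
jog_arm --rows '[[[0.004,0.06,0.04],[0,0,0]],[[0.004,0.11,0.085],[0,0,0]],[[0.004,0.155,0.14],[0,0,0]],[[0.004,0.2,0.205],[0,0,0]],[[0.004,0.23,0.27],[0,0,0]]]'

```text
t: 15.25
tool_pos: [0.5444, 0.0473, 0.1241]
orientation: [3.127, -0.296, 0.0]
force: [0.4, 0.0, 1.7]
opening: 0.0005
gripper_force: 0.6
```

Request:
jog_arm --rows '[[[0,0.02,0.05],[0,0,0]],[[0,0.035,0.1],[0,0,0]],[[0,0.045,0.14],[0,0,0]],[[0,0.055,0.18],[0,0,0]],[[0,0.06,0.215],[0,0,0]]]'

```text
t: 15.75
tool_pos: [0.5422, 0.0365, 0.0816]
orientation: [-3.128, 0.295, 0.0]
force: [-0.8, 0.5, 1.1]
opening: 0.0001
gripper_force: 0.4
```

```bash
python3 go.py d 26 0 66 0
```

```text
shift [-0.001  0.011  0.078] turn [-0.     0.     0.002] world [0.5416 0.0343 0.066 ] t 15.75 q6 1.73 pos [0.5422 0.0365 0.0816] F [-0.8  0.5  1.1] open 0.0001
```

Request:
jog_arm --rows '[[[0,0.01,0.03],[0,0,0]],[[0,0.01,0.06],[0,0,0]],[[0,0.01,0.075],[0,0,0]],[[0,0.01,0.08],[0,0,0]],[[0,0.01,0.085],[0,0,0]]]'

```text
t: 16.25
tool_pos: [0.5418, 0.0345, 0.0662]
orientation: [3.127, -0.295, -0.001]
force: [-8.0, -0.3, 15.7]
opening: 0.0007
gripper_force: 7.6
```

Request:
jog_arm --rows '[[[0,0,0.003],[0,0,0]],[[0,0,0.006],[0,0,0]],[[0,0,0.006],[0,0,0]]]'

```text
t: 16.55
tool_pos: [0.5419, 0.0344, 0.0661]
orientation: [3.127, -0.295, -0.0]
force: [-11.4, -1.0, 18.1]
opening: 0.0007
gripper_force: 9.0
```

Request:
jog_arm --rows '[[[0,0,-0.1],[0,0,0]],[[0,0,-0.3],[0,0,0]],[[0,0,-0.55],[0,0,0]],[[0,0,-0.8],[0,0,0]],[[0,0.02,-0.9],[0,0,0]]]'

```text
t: 17.05
tool_pos: [0.5435, 0.0309, 0.2506]
orientation: [-3.127, 0.294, -0.013]
force: [0.6, 0.3, 0.0]
opening: 0.0007
gripper_force: 0.0
```

Request:
jog_arm --rows '[[[0.2,0,0],[0,0,0]],[[0.4,0,0],[0,0,0]],[[0.6,0,0],[0,0,0]],[[0.66,0,0.02],[0,0,0]],[[0.66,0,0.15],[0,0,0]]]'

```text
t: 17.55
tool_pos: [0.6743, 0.0052, 0.2167]
orientation: [-3.127, 0.296, -0.01]
force: [0.3, 0.2, 0.3]
opening: 0.0004
gripper_force: 0.0
```

```bash
python3 go.py d 22 -130 185 0
python3 - <<'E'
import numpy as np
for b in [1.68,1.57,1.4,1.2,1.0,.8,.6,.4,.2,.1,0]: print(b,round(-75+112*np.cos(b)-8*np.sin(b)-7.5),round(72+112*np.sin(b)+8*np.cos(b)))
E
```

```text
shift [-0.03   0.004  0.158] turn [-0.    -0.004  0.002] world [0.6684 0.0056 0.185 ] t 17.55 q6 1.69 pos [0.6743 0.0052 0.2167] F [0.3 0.2 0.3] open 0.0004
1.68 -103 182
1.57 -90 184
1.4 -71 184
1.2 -49 179
1.0 -29 171
0.8 -10 158
0.6 5 142
0.4 18 123
0.2 26 102
0.1 28 91
0 30 80
```

Request:
jog_arm --rows '[[[0,0.004,0.1],[0,0,0]],[[0,0.004,0.175],[0,0,0]],[[-0.08,0.004,0.175],[0,0,0]],[[-0.16,0.004,0.175],[0,0,0]],[[-0.23,0.004,0.165],[0,0,0]]]'

```text
t: 18.05
tool_pos: [0.6249, 0.0139, 0.1807]
orientation: [-3.128, 0.295, 0.0]
force: [1.4, -0.7, -1.1]
opening: 0.0003
gripper_force: 0.6
```

```bash
python3 go.py d 22 -29 171 0
```

```text
shift [-0.283 -0.002  0.049] turn [-0.     0.     0.002] world [0.5693 0.0249 0.171 ] t 18.05 q6 1.7 pos [0.6249 0.0139 0.1807] F [ 1.4 -0.7 -1.1] open 0.0003
```

Request:
jog_arm --rows '[[[-0.075,0,-0.01],[0,0,0]],[[-0.13,0,0],[0,0,0]],[[-0.185,0,0.01],[0,0,0]],[[-0.235,0,0.03],[0,0,0]],[[-0.285,0,0.05],[0,0,0]]]'

```text
t: 18.55
tool_pos: [0.5696, 0.0245, 0.1717]
orientation: [-3.128, 0.295, -0.003]
force: [1.1, 0.3, 0.2]
opening: 0.0003
gripper_force: 0.5
```

Request:
jog_arm --rows '[[[-0.05,0,0.03],[0,0,0]],[[-0.095,0,0.065],[0,0,0]],[[-0.135,0,0.105],[0,0,0]],[[-0.17,0,0.145],[0,0,0]],[[-0.205,0,0.19],[0,0,0]]]'

```text
t: 19.05
tool_pos: [0.529, 0.0322, 0.1328]
orientation: [-3.128, 0.295, -0.001]
force: [0.7, -0.8, 0.8]
opening: 0.0004
gripper_force: 0.4
```

```bash
python3 go.py d 22 26 102 0
```

```text
shift [-0.071 -0.003  0.154] turn [-0.    -0.001  0.002] world [0.5153 0.0353 0.102 ] t 19.05 q6 1.72 pos [0.529  0.0322 0.1328] F [ 0.7 -0.8  0.8] open 0.0004
```

Request:
jog_arm --rows '[[[-0.02,0,0.03],[0,0,0]],[[-0.04,0,0.07],[0,0,0]],[[-0.06,0,0.115],[0,0,0]],[[-0.07,0,0.155],[0,0,0]],[[-0.08,0,0.2],[0,0,0]]]'

```text
t: 19.55
tool_pos: [0.5132, 0.035, 0.0923]
orientation: [3.128, -0.295, -0.0]
force: [-0.0, 0.2, 0.7]
opening: 0.0005
gripper_force: 0.4
```

Request:
jog_arm --rows '[[[0,0,0.02],[0,0,0]],[[0,0,0.04],[0,0,0]],[[0,0,0.055],[0,0,0]],[[0,0,0.065],[0,0,0]],[[0,0,0.07],[0,0,0]]]'

```text
t: 20.05
tool_pos: [0.5137, 0.035, 0.08]
orientation: [3.128, -0.295, 0.0]
force: [-8.4, 0.1, 14.7]
opening: 0.0005
gripper_force: 7.4
```

```bash
python3 go.py d 22 30 80 0
```

```text
shift [-0.012 -0.003  0.   ] turn [ 0.    -0.     0.002] world [0.5114 0.0361 0.08  ] t 20.05 q6 1.73 pos [0.5137 0.035  0.08  ] F [-8.4  0.1 14.7] open 0.0005
```

Request:
jog_arm --rows '[[[0,0,-0.1],[0,0,0]],[[0,0,-0.3],[0,0,0]],[[0,0,-0.5],[0,0,0]],[[0,0,-0.75],[0,0,0]],[[0,0,-1],[0,0,0]]]'

```text
t: 20.55
tool_pos: [0.5131, 0.035, 0.2808]
orientation: [-3.128, 0.295, 0.0]
force: [1.9, -0.7, -0.6]
opening: 0.0004
gripper_force: 0.0
```

Request:
jog_arm --rows '[[[0,0.2,0],[0,0,0]],[[0,0.4,0],[0,0,0]],[[0,0.65,0],[0,0,0]],[[0,0.9,0],[0,0,0]],[[0,1,0],[0,0,0]]]'

```text
t: 21.05
tool_pos: [0.4751, -0.1652, 0.2793]
orientation: [3.126, -0.3, 0.001]
force: [-0.2, 0.2, 0.3]
opening: 0.0006
gripper_force: 0.0
```

```bash
python3 - <<'E'
from fit import *; import json
d=json.load(open("frames.json"))["d"]; p=[d[0],d[1],0,d[2]]
for n in("side","top"):
    im=cam(n)["frame"].astype(int); old=C[n]["frame"].astype(int)
    r=(im[...,0]>130)&(im[...,1]<60)&(im[...,2]<60); r[:, 400:]=0; v,u=np.nonzero(r); print(n,"red",u.mean(),v.mean(),len(u),"pred",proj(n,W(p,[22,23,80])))
    b=(im[...,2]>100)&(im[...,0]<70); b[:, 260:]=b[:,260:]; v,u=np.nonzero(b[:, :400]); print("blue extent",u.min(),u.max(),v.min(),v.max())
    print("lid corners pred",proj(n,W(p,[(-8,-44,66),(-8,44,66),(158,-44,66),(158,44,66)])).round().tolist())
    D=np.abs(im-old).sum(-1)
    for k,(x,y) in {"side":dict(flask=(276,232),tin=(180,312),jar=(288,366)),"top":dict(flask=(343,176),tin=(175,172),jar=(133,316))}[n].items(): print(k,np.median(D[y-12:y+12,x-10:x+10]))
E
```

```text
side red 287.81889763779526 267.8503937007874 127 pred [287.80039907 265.07857888]
blue extent 235 302 180 307
lid corners pred [[276.0, 257.0], [302.0, 267.0], [231.0, 285.0], [257.0, 297.0]]
flask 6.0
tin 5.0
jar 6.0
top red nan nan 0 pred [258.51940706 238.18546896]
blue extent 202 259 204 246
lid corners pred [[278.0, 213.0], [271.0, 251.0], [207.0, 202.0], [199.0, 239.0]]
flask 155.0
tin 52.0
jar 44.0<stdin>:5: RuntimeWarning: Mean of empty slice.
  ret = ret.dtype.type(ret / rcount)
```

```bash
python3 -c "
from plant import robot
print(robot.close_job())"
```

```text
the job is handed in; nothing more can be done
None
```

The job is handed in, with no verdict returned: the plate is home in the dryer, the lid is down, and the clamp was then swung down over it. The tin, jar and flask are unmoved in the side view (the top-view check was inconclusive, probably because the arm was in the way), and the clock read about 21 s.

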